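# Set the straightedge against both stop pins

## Task

On the inspection bench, slide the straightedge across the white board until its graduated front edge touches both stop pins at once, ready to measure along it. Keep it flat on the board while you slide it, leave it resting there against the pins, and do not disturb the caliper, bottle, bin or cutters.

Things in the scene. Friction and masses are not known exactly. Their poses are not given: they have to be found in the camera images.
- board: White inspection board, fixed to the bench, 320 (its x) x 420 (its y) x 10 mm thick. Origin at the centre of its underside on the bench top, so its upper face is 10 mm above the origin. z up.
- pin_left: Dark steel stop pin, an upright cylinder 16 mm in diameter and 20 mm tall, fixed on the board on the far side of the straightedge, to the robot's left. Origin at the centre of its foot, on the board's upper face. It does not move.
- pin_right: The second stop pin, the same shape and size (16 mm diameter, 20 mm tall, fixed), 140 to 235 mm from the first, to the robot's right. Origin at the centre of its foot.
- straightedge: Aluminium straightedge, loose and flat on the board between robot and pins; slides by plain friction (a few N, over 10 N if pressed down). Blade 50 (x) x 320 (y) x 6 mm thick, about 0.35 kg. Origin: centre of the blade's underside, z up. Its front (working) edge, with fine scale lines, is the long side at x = +25 mm; it starts facing the pins, away from the robot.
- straightedge_grip (a point): Middle of the black grip bar on the blade, nearer the back edge than the front: 14 mm wide (straightedge x), 110 mm long (y), centred at x = -12 mm, y = 0, standing from 6 to 30 mm above the blade's underside. This point is 18 mm above the underside. Can be pinched from above across its width.
- caliper: Bystander: digital caliper lying on the bench beyond the board, 230 mm long along its y, 14 mm thick. Origin at the beam's middle, on the bench.
- bottle: Bystander: stoppered glass bottle, 52 mm diameter, 106 mm tall, standing on the bench beyond the board. Origin at the centre of its underside.
- bin: Bystander: open blue plastic bin 140 (x) x 100 (y) x 55 mm tall on the bench to the left of the board. Origin at the centre of its underside.
- cutters: Bystander: flush cutters with black handles, 190 mm long along x, about 15 mm thick, lying on the bench to the right of the board. Origin near the middle of their length, on the bench.

How it is judged:
By the outcome, as a careful person would: the job done as asked, in the order asked, and still so for the second after the job is handed in, with the robot touching nothing.
It also fails if it takes over 54 s, if anything falls off the work surface, if the arm or the gripper's body presses on something with over 40 N, if the wrist force passes 120 N, or if a joint passes its speed limit or range.

## Robot

A 6-joint arm with a two-finger parallel gripper is mounted at the origin on the work surface. World frame = base frame: x ahead of the robot, y to its left, z up, the work surface at z = 0. Lengths are in m, angles in degrees, forces in N, time in s.
With the tool pointing down it reaches from about 0.4 to 0.825 m from the base axis. Payload 7 kg.
Tool frame: the origin (TCP) lies on the centre line of the jaws, within the pads' length; the fingertips stand 8 mm ahead of it and the grasp point (between the pads) lies 11 mm behind it; z points along the fingers, y is the line along which they close (so a half turn about z gives the same grasp; the last joint's range is limited). The gripper opens to 88 mm and grips with 3 to 60 N. Pads are 19 mm wide; open, the fingers measure 130 mm over their backs; the gripper's body (78 mm by 193 mm) begins 47 mm behind the grasp point.
Start: joints at [79.761, 20.546, 0.682, 0, -70.136, -16.507], TCP at [0.304, 0.603, 0.235] pointing down, gripper open.
Joint ranges: [-176.03, 176.03], [-82.01, 121.73], [-58.28, 71.71], [-173.87, 95.51], [-174.79, -0.11], [-173.66, 173.66]. Speed limits (degrees/s): [136.94, 136.94, 172.46, 180, 180, 180].

## Interface

Orientations are given as [roll, pitch, yaw] about the fixed x, y, z axes, in that order (R = Rz(yaw) Ry(pitch) Rx(roll)).
In Python, from plant import ctrl, vision gives the robot as it stands. The module is installed in compiled form; this text tells all that it offers.
- The arm moves only by the tool move_arm, never from a script. Its argument "moves" is one flat list of numbers, 7 for each row, row after row: the finger opening in cm, from 0 to 8.76, then the shift along the tool's x, y, z in cm, then the turn, a rotation vector about the tool's x, y, z in rad. A call has 1 to 8 rows; each row shifts and turns the commanded pose from where the row before left it, along the tool's axes as they then stand; what a row does not reach is not made up. A row lasts 1/10 s, in which the tool goes at most 50 mm and 8.59 degrees, less where a joint would pass 70% of its speed; a pose out of reach is approached as far as the arm can. A call with a gripper value outside its range is refused whole. The fingers move at their own pace and stop on an object; the grip force is fixed at half the most. Time passes only in rows, so rows that do not move let the fingers close. It gives the time, the measured TCP pose, the force, the opening and the grip force at its end, in the units of the state.
- ctrl.get_obs(): the state, without advancing time (a new reading comes with each control period).
- vision.snapshot(name): name is "scene" or "top"; returns (picture, depth): 400x640x3 uint8, red, green, blue; 400x640 float32, m along the optical axis (not along the pixel's ray), 0 where there is no reading.
- vision.camera_model(name): a dict with "vertical_fov" (degrees; the focal length in pixels is half the picture's height over the tangent of half this angle, whatever the lens; pixels are square), "cx", "cy" (the principal point, pixels), "D" ([k1, k2, p1, p2, k3] as OpenCV has them; the pictures are not rectified), "cam_to_world" (4x4, takes a point from camera to world coordinates). Camera axes: x right, y down, z forward; pixel columns grow to the right and rows downward; lengths in m; the calibration is good to about 2 mm. A picture is of the moment at which its call begins. camera_model takes no time and is no camera call.
- ctrl.close_job(): hands the job in; it is judged then, once.
The state is a dict: "clock": time; "joint_pos": joint angles; "qvel": joint speeds; "tau": joint torques, N m; "tool_pos": TCP position; "orientation": TCP orientation; "force": force on the tool from outside, world axes, zero at the start; "moment": the same for the moment, N m; "opening": finger opening in m; "gripper_force": force on a finger pad.
Only numpy, scipy, OpenCV 4.12 (cv2) and the standard library are available. Lean on these libraries where they do the work, as an engineer would, in place of code of your own. Each camera call takes 0.05 s, during which the arm holds its last target. There are 200 camera calls.

## Working session

There is one attempt and no reset: what is moved stays moved. The work goes in short steps, Python scripts to look and compute and a tool call to move; the robot and the scene stay as the last step left them, time stands still between calls to the robot, and variables do not carry over. Pictures are saved under pics/ and viewed, at most 10 in all, crops included, and the job is handed in when it is done.

Besides the shell and the picture viewer there is one more tool, called after "Call:" as name(argument=value, ...), one argument or row to a line, values as JSON. move_arm: Moves the arm, as the interface text tells. Its arguments: {"type":"object","properties":{"moves":{"type":"array"}},"required":["moves"]}

```bash
mkdir -p pics
cat > h.py <<'E'
import numpy as np, cv2
from plant import ctrl, vision
def snap(n):
    p,d=vision.snapshot(n); m=vision.camera_model(n)
    return p,d,m
def K(m):
    f=200/np.tan(np.radians(m["vertical_fov"]/2)); return np.array([[f,0,m["cx"]],[0,f,m["cy"]],[0,0,1.]])
def world(m,uv,z):
    "pixels -> world points on plane height z"
    n=cv2.undistortPoints(np.array(uv,float).reshape(-1,1,2),K(m),np.array(m["D"],float)).reshape(-1,2)
    T=np.array(m["cam_to_world"]); r=np.c_[n,np.ones(len(n))]@T[:3,:3].T; o=T[:3,3]
    return o+r*((z-o[2])/r[:,2])[:,None]
def save(p,name): cv2.imwrite("pics/"+name,p[:,:,::-1])
E
python3 - <<'E'
from h import *
for n in("top","scene"):
    p,d,m=snap(n); save(p,n+"0.png"); np.savez(n+"0.npz",p=p,d=d); print(n,np.round(m["cam_to_world"],3).tolist(),m["D"],m["vertical_fov"])
print(ctrl.get_obs())
E
```

```text
top [[-0.014, -0.995, 0.097, 0.524], [-1.0, 0.015, 0.01, 0.043], [-0.012, -0.097, -0.995, 1.154], [0.0, 0.0, 0.0, 1.0]] [0.01084939 0.         0.         0.         0.        ] 48.84797567177766
scene [[0.521, 0.615, -0.592, 1.165], [0.853, -0.385, 0.352, -0.269], [-0.012, -0.688, -0.725, 0.677], [0.0, 0.0, 0.0, 1.0]] [-0.08865834  0.          0.          0.          0.        ] 53.04040504220976
{'clock': 0.1, 'joint_pos': array([ 7.97626766e+01,  2.05871311e+01,  6.40603873e-01, -1.58402231e-02,
       -7.01371702e+01, -1.65049255e+01]), 'qvel': array([ 0.0866057 , -0.15645575,  0.13850206,  0.09878916,  0.06196725,
       -0.09930477]), 'tau': array([-1.00160381e-03, -5.84161270e+01,  2.93750703e+01,  7.01549783e+00,
        1.01423910e-02, -4.85860551e-05]), 'tool_pos': array([0.30359996, 0.6024048 , 0.23373661]), 'orientation': array([ 1.79915520e+02, -9.50198544e-03, -2.67476348e+01]), 'force': array([ 0.06943798, -0.05143733, -0.1895007 ]), 'moment': array([-0.06793906,  0.04276581,  0.01248021]), 'gripper_force': 0.0, 'opening': 0.0873418026774164}
```

View pics/top0.png

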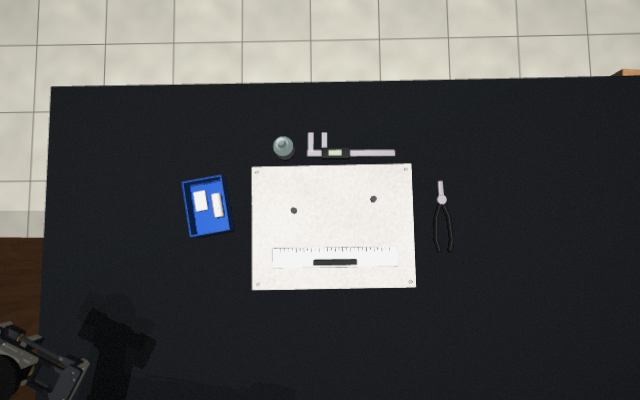

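View pics/scene0.png

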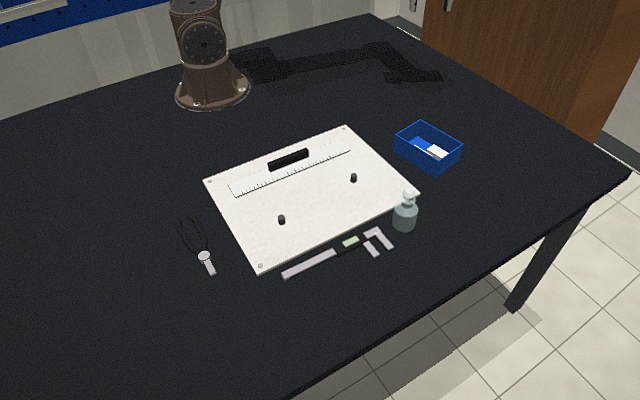

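Top view: pins at about (293,210) and (373,199), black grip bar at (335,262), blade spanning columns 272–397. The arm is at lower left, clear of the board.

```bash
cat >> h.py <<'E'
def blobs(p,n):
    "dark blobs on the white board: contours (left pin, right pin, grip by area)"
    g=cv2.cvtColor(p,cv2.COLOR_RGB2GRAY); b=cv2.morphologyEx((g>150).astype(np.uint8),cv2.MORPH_CLOSE,np.ones((5,5)))
    box=dict(top=(240,160,430,295),scene=(195,120,425,275))[n]
    M=np.zeros_like(b); c,_=cv2.findContours(b[box[1]:box[3],box[0]:box[2]],cv2.RETR_EXTERNAL,2); c=max(c,key=cv2.contourArea)
    cv2.fillConvexPoly(M,cv2.convexHull(c)+np.array(box[:2],np.int32),1); M=cv2.erode(M,np.ones((7,7)))
    k,l,s,ce=cv2.connectedComponentsWithStats(((g<110)&(M>0)).astype(np.uint8))
    out=[]
    for i in range(1,k):
        if s[i,4]>15:
            w=np.where(l==i,160.-g,0)  # weighted
            y,x=np.nonzero(cv2.dilate((l==i).astype(np.uint8),np.ones((3,3)))); w=np.clip(190.-g[y,x],0,None)
            pts=np.c_[x,y]; out.append((s[i,4],(pts*w[:,None]).sum(0)/w.sum(),np.c_[np.nonzero(l==i)[::-1]]))
    return out
E
python3 - <<'E'
from h import *
for n in("top","scene"):
    z=np.load(n+"0.npz"); p=z["p"]; m=vision.camera_model(n)
    for a,c,pts in blobs(p,n):
        print(n,a,c.round(1),"z.02",world(m,[c],.02)[0].round(4),"z.03",world(m,[c],.03)[0].round(4),"z.04",world(m,[c],.04)[0].round(4))
        if a>80:
            l=cv2.fitLine(pts.astype(np.float32),2,0,.01,.01).ravel(); q=world(m,[l[2:]-20*l[:2],l[2:]+20*l[:2]],.035); e=q[0]-q[1]; print("grip dir",np.degrees(np.arctan2(e[1],e[0])))
p=np.load("top0.npz")["p"]; save(cv2.resize(p[155:295,240:420],None,fx=4.4,fy=4.2,interpolation=cv2.INTER_CUBIC),"c1.png")
E
```

```text
top 25 [372.8 198.6] z.02 [ 0.6259 -0.065   0.02  ] z.03 [ 0.6249 -0.064   0.03  ] z.04 [ 0.624  -0.0631  0.04  ]
top 22 [293.4 210.1] z.02 [0.5993 0.1405 0.02  ] z.03 [0.5986 0.1397 0.03  ] z.04 [0.5979 0.1388 0.04  ]
top 233 [334.6 261.7] z.02 [0.4659 0.0364 0.02  ] z.03 [0.4664 0.0365 0.03  ] z.04 [0.4669 0.0365 0.04  ]
grip dir 90.58102825467816
scene 414 [287.7 159.4] z.02 [0.4597 0.0376 0.02  ] z.03 [0.4704 0.0329 0.03  ] z.04 [0.4812 0.0283 0.04  ]
grip dir -89.40654952352484
scene 48 [353.2 177.9] z.02 [0.6025 0.1386 0.02  ] z.03 [0.6111 0.1324 0.03  ] z.04 [0.6197 0.1262 0.04  ]
scene 33 [406.6 205.4] z.02 [0.7395 0.1898 0.02  ] z.03 [0.746  0.1828 0.03  ] z.04 [0.7525 0.1758 0.04  ]
scene 596 [361.3 227.9] z.02 [0.7391 0.0673 0.02  ] z.03 [0.7456 0.0622 0.03  ] z.04 [0.7521 0.0571 0.04  ]
grip dir -93.35417528387931
scene 58 [281.1 219.8] z.02 [ 0.629  -0.0667  0.02  ] z.03 [ 0.6371 -0.0698  0.03  ] z.04 [ 0.6453 -0.0729  0.04  ]
```

View pics/c1.png

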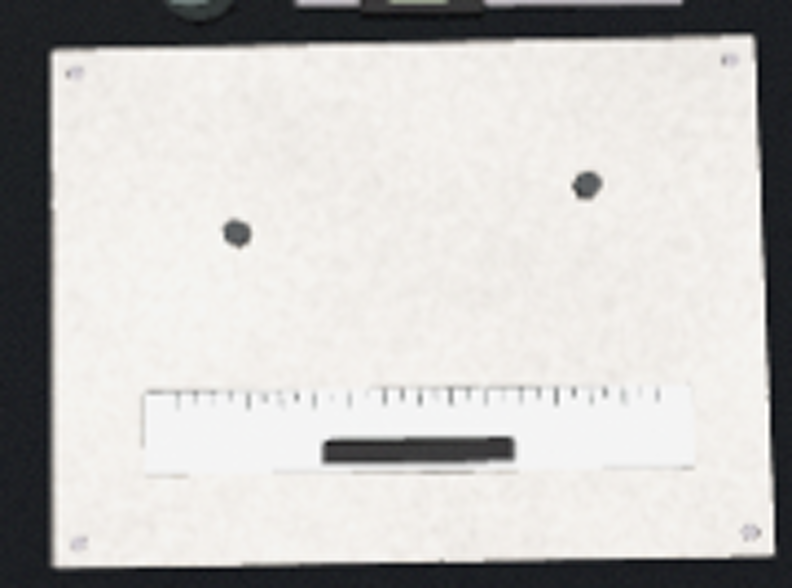

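```bash
cat >> h.py <<'E'
from scipy.spatial.transform import Rotation as R
def plan(target,yaw,N):
    "straight-line rows (cm, rad) from the present pose to target pointing down"
    o=ctrl.get_obs(); p0=o["tool_pos"]; r=R.from_euler("xyz",o["orientation"],degrees=True); w=(r.inv()*R.from_euler("xyz",[180,0,yaw],degrees=True)).as_rotvec()/N
    for i in range(N):
        print((r.inv().apply((np.array(target)-p0)/N)*100).round(2),w.round(4)); r=r*R.from_rotvec(w)
E
python3 -c "
from h import *
plan([.467,.0365,.12],-89.4,16)"
```

```text
[2.5  2.7  0.72] [ 0.0001 -0.0001  0.0683]
[2.68 2.52 0.71] [ 0.0001 -0.0001  0.0683]
[2.85 2.33 0.71] [ 0.0001 -0.0001  0.0683]
[3.   2.13 0.71] [ 0.0001 -0.0001  0.0683]
[3.14 1.92 0.71] [ 0.0001 -0.0001  0.0683]
[3.26 1.7  0.71] [ 0.0001 -0.0001  0.0683]
[3.37 1.48 0.71] [ 0.0001 -0.0001  0.0683]
[3.46 1.24 0.71] [ 0.0001 -0.0001  0.0683]
[3.54 1.   0.71] [ 0.0001 -0.0001  0.0683]
[3.6  0.76 0.71] [ 0.0001 -0.0001  0.0683]
[3.65 0.51 0.71] [ 0.0001 -0.0001  0.0683]
[3.67 0.26 0.71] [ 0.0001 -0.0001  0.0683]
[3.68 0.01 0.71] [ 0.0001 -0.0001  0.0683]
[ 3.67 -0.24  0.71] [ 0.0001 -0.0001  0.0683]
[ 3.65 -0.49  0.71] [ 0.0001 -0.0001  0.0683]
[ 3.61 -0.74  0.71] [ 0.0001 -0.0001  0.0683]
```

Call:
move_arm(
  moves=[5,2.5,2.7,0.7,0,0,0.068,5,2.7,2.5,0.7,0,0,0.068,5,2.85,2.3,0.7,0,0,0.068,5,3.0,2.1,0.7,0,0,0.068,5,3.1,1.9,0.7,0,0,0.068,5,3.3,1.7,0.7,0,0,0.068,5,3.4,1.5,0.7,0,0,0.068,5,3.5,1.2,0.7,0,0,0.068],
)

```text
clock: 0.9
tool_pos: [0.3871, 0.3187, 0.1782]
orientation: [180.0, -0.0, -58.1]
force: [1.4, 0.3, -0.3]
opening: 0.0498
gripper_force: 0.0
```

Call:
move_arm(
  moves=[5,3.5,1.0,0.7,0,0,0.068,5,3.6,0.8,0.7,0,0,0.068,5,3.6,0.5,0.7,0,0,0.068,5,3.7,0.3,0.7,0,0,0.068,5,3.7,0,0.7,0,0,0.068,5,3.7,-0.2,0.7,0,0,0.068,5,3.6,-0.5,0.7,0,0,0.068,5,3.6,-0.7,0.7,0,0,0.068],
)

```text
clock: 1.7
tool_pos: [0.4685, 0.0365, 0.1223]
orientation: [-180.0, 0.0, -89.2]
force: [-0.0, 0.4, 0.0]
opening: 0.0501
gripper_force: 0.0
```

Call:
move_arm(
  moves=[5,0,0,0,0,0,0,5,0,0,0,0,0,0,5,0,0,0,0,0,0],
)

```text
clock: 2.0
tool_pos: [0.4684, 0.0384, 0.1226]
orientation: [-180.0, 0.0, -89.0]
force: [0.4, 0.8, 0.4]
opening: 0.0501
gripper_force: 0.0
```

```bash
python3 -c "
from h import *
plan([.4665,.0365,.027],-89.4,5)"
```

```text
[0.04 0.04 1.91] [-0.      0.      0.0012]
[0.04 0.04 1.91] [-0.      0.      0.0012]
[0.04 0.04 1.91] [-0.      0.      0.0012]
[0.04 0.04 1.91] [-0.      0.      0.0012]
[0.04 0.04 1.91] [-0.      0.      0.0012]
```

Call:
move_arm(
  moves=[5,0.1,0.1,2.0,0,0,0.004,5,0.1,0.1,2.0,0,0,0.002,5,0,0,2.0,0,0,0,5,0,0,1.5,0,0,0,5,0,0,1.0,0,0,0,5,0,0,0.7,0,0,0,5,0,0,0,0,0,0,5,0,0,0,0,0,0],
)

```text
clock: 2.8
tool_pos: [0.4668, 0.0364, 0.031]
orientation: [-180.0, 0.0, -89.4]
force: [-0.1, 0.7, 0.0]
opening: 0.0501
gripper_force: 0.0
```

Run:
```python
from h import *
p,d,m=snap("scene"); save(cv2.resize(p[60:240,180:440],None,fx=3,fy=3),"s1.png")
```

```text
(no output)
```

View pics/s1.png

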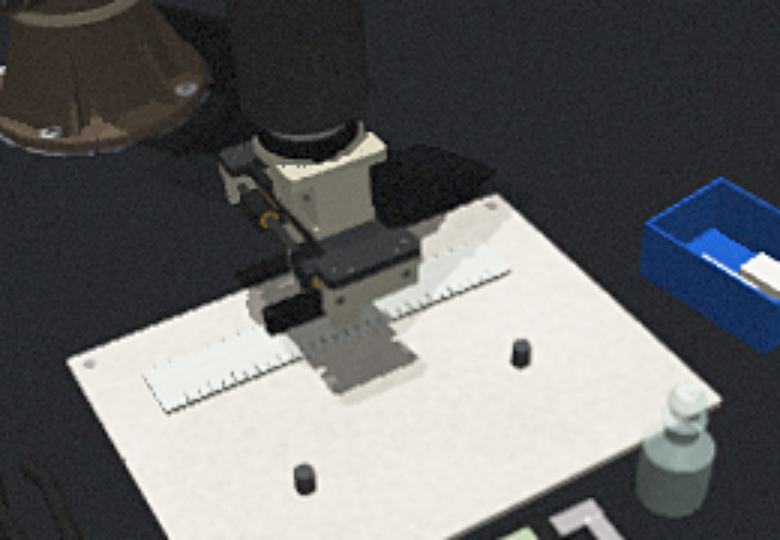

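The fingers straddle the grip bar (crop ~(310,310)); pins are at crop (305,478) and (520,352). Lowering a little and pinching.

Call:
move_arm(
  moves=[5,0,0,0.3,0,0,0,3,0,0,0,0,0,0,2,0,0,0,0,0,0,1.0,0,0,0,0,0,0,1.0,0,0,0,0,0,0,1.0,0,0,0,0,0,0,1.0,0,0,0,0,0,0,1.0,0,0,0,0,0,0],
)

```text
clock: 3.65
tool_pos: [0.4667, 0.036, 0.0276]
orientation: [-180.0, 0.0, -89.4]
force: [1.1, 0.1, -0.0]
opening: 0.014
gripper_force: 30.0
```

```bash
python3 -c "
from h import *
plan([.561,.032,.028],-82.3,12); print(ctrl.get_obs()['moment'])"
```

```text
[ 0.04 -0.79 -0.  ] [-0.      0.     -0.0104]
[ 0.05 -0.78 -0.  ] [-0.      0.     -0.0104]
[ 0.06 -0.78 -0.  ] [-0.      0.     -0.0104]
[ 0.07 -0.78 -0.  ] [-0.      0.     -0.0104]
[ 0.07 -0.78 -0.  ] [-0.      0.     -0.0104]
[ 0.08 -0.78 -0.  ] [-0.      0.     -0.0104]
[ 0.09 -0.78 -0.  ] [-0.      0.     -0.0104]
[ 0.1  -0.78 -0.  ] [-0.      0.     -0.0104]
[ 0.11 -0.78 -0.  ] [-0.      0.     -0.0104]
[ 0.11 -0.78 -0.  ] [-0.      0.     -0.0104]
[ 0.12 -0.78 -0.  ] [-0.      0.     -0.0104]
[ 0.13 -0.78 -0.  ] [-0.      0.     -0.0104]
[ 0.0343766  -0.34931724 -0.16307772]
```

Call:
move_arm(
  moves=[1,0,-0.4,0,0,0,-0.01,1,0.1,-0.8,0,0,0,-0.01,1,0.1,-0.8,0,0,0,-0.01,1,0.1,-0.8,0,0,0,-0.01,1,0.1,-0.8,0,0,0,-0.01,1,0.1,-0.8,0,0,0,-0.01,1,0.1,-0.8,0,0,0,-0.01,1,0.1,-0.8,0,0,0,-0.01],
)

```text
clock: 4.45
tool_pos: [0.5254, 0.0312, 0.0277]
orientation: [179.8, -0.0, -84.8]
force: [-6.9, 0.2, 8.7]
opening: 0.0136
gripper_force: 30.0
```

Call:
move_arm(
  moves=[1,0.1,-0.8,0,0,0,-0.01,1,0.1,-0.8,0,0,0,-0.01,1,0.1,-0.8,0,0,0,-0.01,1,0.1,-0.8,0,0,0,-0.01,1,0,-0.4,0,0,0,-0.005,1,0,0,0,0,0,0,1,0,0,0,0,0,0],
)

```text
clock: 5.15
tool_pos: [0.5625, 0.0312, 0.0277]
orientation: [179.9, -0.0, -82.3]
force: [-2.1, -2.7, 4.8]
opening: 0.0135
gripper_force: 30.0
```

Run:
```python
from h import *
p,d,m=snap("scene"); save(p,"s2f.png"); save(cv2.resize(p[110:270,195:425],None,fx=3.4,fy=3.4,interpolation=cv2.INTER_CUBIC),"s2.png"); print(ctrl.get_obs()['moment'])
```

```text
[-0.92019776  0.64529881 -0.03302266]
```

View pics/s2.png

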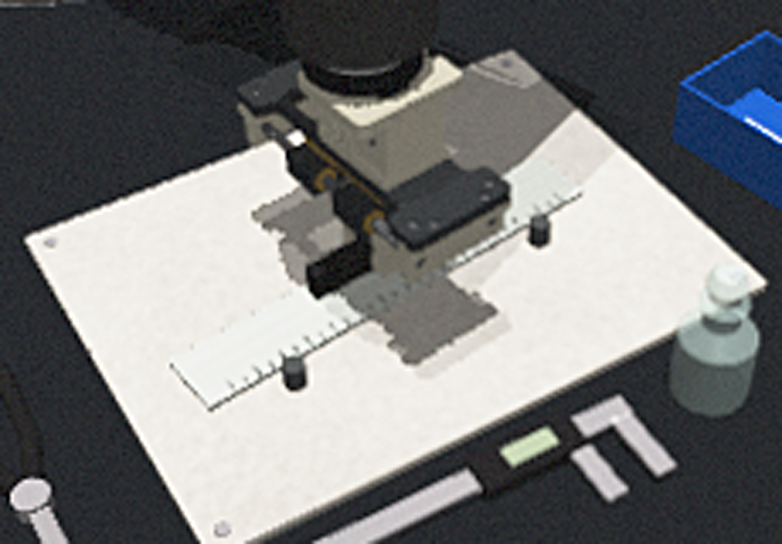

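The blade's front edge (crop (210,408)–(580,195)) sits a few millimetres short of both pins (293,372) and (540,230), nearly parallel. Creeping in.

Call:
move_arm(
  moves=[1,0,-0.1,0,0,0,0,1,0,-0.1,0,0,0,0,1,0,-0.1,0,0,0,0,1,0,-0.1,0,0,0,0,1,0,0,0,0,0,0],
)

```text
clock: 5.7
tool_pos: [0.5656, 0.0317, 0.0277]
orientation: [179.9, -0.0, -82.3]
force: [-6.0, -0.6, 7.9]
opening: 0.0141
gripper_force: 30.0
```

```bash
python3 -c "
from h import *
o=ctrl.get_obs(); print(o['moment'],o['force'],o['tool_pos'],o['orientation'])"
```

```text
[-3.55181970e-01  1.93774159e+00 -8.01262868e-04] [-6.04194138 -0.5761246   7.93562772] [0.56559439 0.03168929 0.02767799] [ 1.79855362e+02 -2.98925304e-02 -8.22671871e+01]
```

Call:
move_arm(
  moves=[1,0,-0.1,0,0,0,0,1,0,-0.1,0,0,0,0,1,0,0,0,0,0,0],
)

```text
clock: 6.0
tool_pos: [0.5676, 0.032, 0.0277]
orientation: [179.9, -0.0, -82.3]
force: [-6.0, -0.8, 8.1]
opening: 0.0137
gripper_force: 30.0
```

```bash
python3 -c "
from h import *
o=ctrl.get_obs(); print(o['moment'])"
```

```text
[-0.33947891  1.98226881  0.01226405]
```

Call:
move_arm(
  moves=[1,0,-0.1,0,0,0,0,1,0,0,0,0,0,0],
)

```text
clock: 6.2
tool_pos: [0.5686, 0.0321, 0.0277]
orientation: [179.9, -0.0, -82.3]
force: [-5.8, -1.0, 8.2]
opening: 0.0142
gripper_force: 30.0
```

```bash
python3 -c "
from h import *
o=ctrl.get_obs(); print(o['moment'])"
```

```text
[-0.28125314  2.01181084  0.04709597]
```

Call:
move_arm(
  moves=[1,0,-0.1,0,0,0,0,1,0,0,0,0,0,0],
)

```text
clock: 6.4
tool_pos: [0.5693, 0.0323, 0.0277]
orientation: [179.8, -0.0, -82.3]
force: [-7.1, -1.3, 9.2]
opening: 0.0134
gripper_force: 30.0
```

Call:
move_arm(
  moves=[1,0,-0.1,0,0,0,0,1,0,0,0,0,0,0],
)

```text
clock: 6.6
tool_pos: [0.5694, 0.0322, 0.0277]
orientation: [179.7, -0.0, -82.3]
force: [-9.7, -0.5, 12.6]
opening: 0.0135
gripper_force: 30.0
```

```bash
python3 -c "
from h import *
o=ctrl.get_obs(); print(o['moment'])"
```

```text
[ 1.32661684e-01  3.47879467e+00 -4.05920586e-04]
```

Call:
move_arm(
  moves=[1,0,-0.1,0,0,0,0,1,0,-0.05,0,0,0,0,1,0,0,0,0,0,0],
)

```text
clock: 6.9
tool_pos: [0.5696, 0.0322, 0.0276]
orientation: [179.6, -0.0, -82.3]
force: [-13.8, 0.2, 16.8]
opening: 0.0137
gripper_force: 30.0
```

Run:
```python
from h import *
o=ctrl.get_obs(); print(o['moment'],o['force'])
p,d,m=snap("scene"); save(cv2.resize(p[150:240,240:380],None,fx=5.6,fy=5.6,interpolation=cv2.INTER_CUBIC),"s3.png")
```

```text
[ 0.43121343  5.16475617 -0.05637657] [-13.78151712   0.22198221  16.84615884]
```

View pics/s3.png

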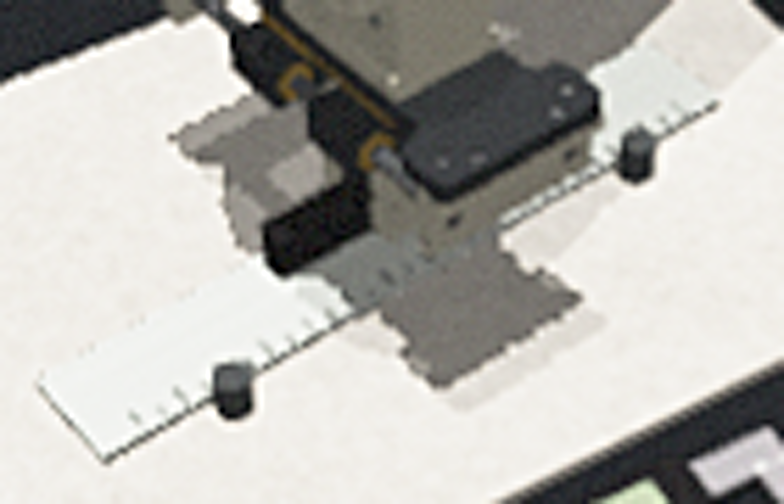

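Both pins appear in contact with the edge (crop (232,390) and (637,155)), and the yaw moment is near zero. Easing the push and releasing.

Call:
move_arm(
  moves=[1,0,0.1,0,0,0,0,1,0,0,0,0,0,0,2,0,0,0,0,0,0,3,0,0,0,0,0,0,4,0,0,0,0,0,0,4,0,0,0,0,0,0,4,0,0,-0.3,0,0,0,4,0,0,0,0,0,0],
)

```text
clock: 7.75
tool_pos: [0.5728, 0.0331, 0.0309]
orientation: [-180.0, 0.0, -82.3]
force: [-0.4, 0.9, 0.6]
opening: 0.0398
gripper_force: 0.0
```

Run:
```python
from h import *
o=ctrl.get_obs(); print(o['moment'],o['force'])
p,d,m=snap("scene"); save(cv2.resize(p[150:240,240:380],None,fx=5.6,fy=5.6,interpolation=cv2.INTER_CUBIC),"s4.png")
```

```text
[ 0.09634959 -0.15025646 -0.01514036] [-0.3895175   0.89232989  0.58039405]
```

View pics/s4.png

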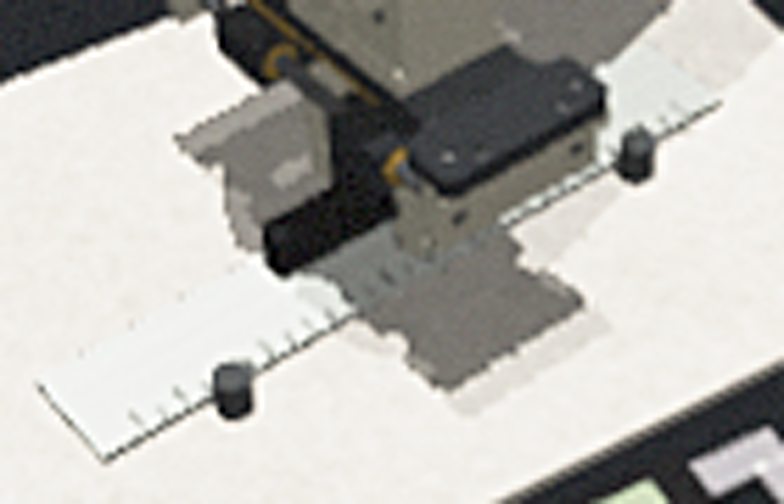

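The edge still lies against both pins after release. A light confirming nudge from behind with the rear finger.

Call:
move_arm(
  moves=[4,0,-0.3,0.3,0,0,0,4,0,-0.3,0,0,0,0,4,0,-0.2,0,0,0,0,4,0,-0.1,0,0,0,0,4,0,0,0,0,0,0],
)

```text
clock: 8.3
tool_pos: [0.5815, 0.0342, 0.0275]
orientation: [180.0, -0.0, -82.3]
force: [-0.0, -0.2, 0.5]
opening: 0.0397
gripper_force: 0.0
```

Call:
move_arm(
  moves=[4,0,-0.1,0,0,0,0,4,0,0,0,0,0,0],
)

```text
clock: 8.5
tool_pos: [0.5823, 0.0344, 0.0276]
orientation: [180.0, -0.0, -82.3]
force: [-0.1, -0.1, -0.1]
opening: 0.0396
gripper_force: 0.0
```

Call:
move_arm(
  moves=[4,0,-0.1,0,0,0,0,4,0,0,0,0,0,0],
)

```text
clock: 8.7
tool_pos: [0.5825, 0.0343, 0.0274]
orientation: [179.9, -0.0, -82.3]
force: [-3.9, -0.3, 2.5]
opening: 0.04
gripper_force: 1.7
```

Call:
move_arm(
  moves=[4,0,-0.1,0,0,0,0,4,0,0,0,0,0,0],
)

```text
clock: 8.9
tool_pos: [0.5826, 0.0342, 0.0272]
orientation: [179.8, -0.0, -82.3]
force: [-6.6, 1.3, 3.6]
opening: 0.04
gripper_force: 3.0
```

Call:
move_arm(
  moves=[4,0,-0.1,0,0,0,0,4,0,-0.1,0,0,0,0,4,0,0,0,0,0,0],
)

```text
clock: 9.2
tool_pos: [0.5828, 0.034, 0.0269]
orientation: [179.6, -0.0, -82.3]
force: [-11.3, 1.7, 6.3]
opening: 0.0401
gripper_force: 5.5
```

Call:
move_arm(
  moves=[4,0,0.4,0,0,0,0,4,0,0.4,0,0,0,0,4,0,0.3,0,0,0,0,4,0,0,0,0,0,0,4,0,0,-1,0,0,0,4,0,0,-2,0,0,0,4,0,0,-3,0,0,0,4,0,0,-4,0,0,0],
)

```text
clock: 10.0
tool_pos: [0.5746, 0.0331, 0.128]
orientation: [179.9, -0.0, -82.3]
force: [0.6, 0.7, -0.0]
opening: 0.0399
gripper_force: 0.0
```

Call:
move_arm(
  moves=[4,0,3,-3,0,0,0,4,0,4,-2,0,0,0,4,0,4,0,0,0,0,4,-4,0,0,0,0,0,4,-4.5,0,0,0,0,0,4,-4.5,0,0,0,0,0,4,-4.5,0,0,0,0,0,4,-4,0,0,0,0,0],
)

```text
clock: 10.8
tool_pos: [0.4372, 0.2339, 0.1789]
orientation: [-179.9, 0.1, -82.2]
force: [0.8, 0.4, 0.7]
opening: 0.0399
gripper_force: 0.0
```

Run:
```python
from h import *
p,d,m=snap("scene"); save(cv2.resize(p[150:240,240:380],None,fx=5.6,fy=5.6,interpolation=cv2.INTER_CUBIC),"s5.png")
t,_,_=snap("top"); save(t,"t5.png")
```

```text
(no output)
```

View pics/s5.png

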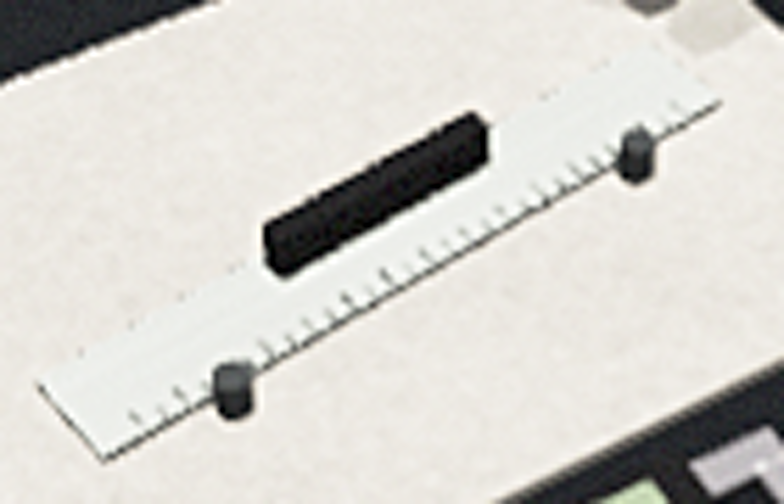

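View pics/t5.png

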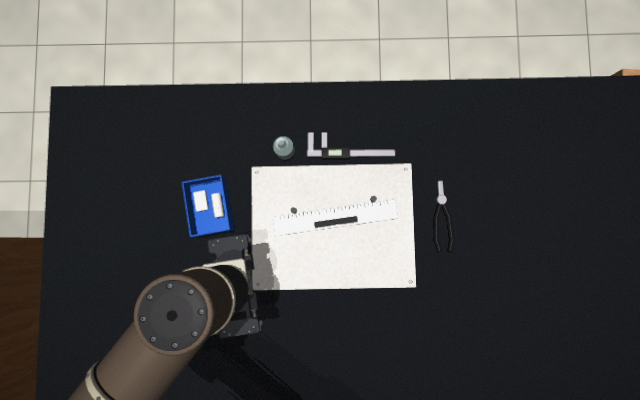

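The straightedge lies flat with its edge against both pins (top view (293,210), (373,199)), the bystanders have not moved, and the arm is clear. Handing in.

```bash
python3 -c "
from plant import ctrl; print(ctrl.close_job())"
```

```text
the job is handed in; nothing more can be done
None
```

The job is handed in: the straightedge lies flat on the board with its graduated edge against both pins by camera and push force, the arm is clear of it, and the caliper, bottle, bin and cutters show no movement in the top view.

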